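Fit the lap grinder's drive collar on the spindle flat

ROBOT

A 6-joint arm with a two-finger parallel gripper is mounted at the origin on the work surface. World frame = base frame: x ahead of the robot, y to its left, z up, the work surface at z = 0. Lengths are in m, angles in rad, forces in N, time in s.
With the tool pointing down it reaches from about 0.275 to 0.85 m from the base axis. Payload 19 kg.
Tool frame: the origin (TCP) lies between the finger pads; the fingertips stand 14 mm ahead of it and the grasp point (between the pads) lies 5 mm behind it; x points along the fingers, y is the direction in which the jaws open and shut, and the axes are right-handed (so a half turn about x gives the same grasp; the last joint's range is limited). The gripper opens to 85 mm and grips with 20 to 120 N. Pads are 22 mm wide; open, the fingers measure 114 mm over their backs; the gripper's body (76 mm by 85 mm) begins 54 mm behind the grasp point. The pads swing forward as they close: fully open they stand 13 mm farther back than shut.
Start: joints at [-1.362, 0.15, 1.437, -0, 1.554, -0.134], TCP at [0.193, -0.542, 0.245] pointing down, gripper open.
Joint ranges: [-2.8, 2.8], [-0.68, 2.1], [0.12, 2.68], [-1.39, 4.53], [0.16, 2.79], [-2.81, 2.81]. Speed limits (rad/s): [1.89, 1.89, 2.22, 3.01, 3.01, 3.01].

INTERFACE

Orientations are given as a unit quaternion [w, x, y, z].
In Python, from bench import env gives the robot as it stands. The module is installed in compiled form; this text tells all that it offers.
- The arm moves only by the shell command python3 -m creep 'ROWS' [FORCE]. ROWS is text: rows parted by semicolons, each of 5 numbers parted by spaces: the shift along the tool's x, y, z in cm, then the turn about the tool's x in rad, then the opening, from 0 (shut) to 1 (fully open). In form: x y z yaw jaw; .... A call has 1 to 20 rows; each row is the pose to reach, as a shift and turn from the pose commanded when the call began, along the tool's axes at that moment; what a row does not reach only later rows make up. A row lasts 1/8 s, in which the tool goes at most 62.5 mm and 10.7 degrees, less where a joint would pass 70% of its speed; a pose out of reach is approached as far as the arm can. A call with a gripper value outside its range is refused whole. The fingers move at their own pace and stop on an object; FORCE is the grip in N (left out, the last holds). Time passes only in rows, so rows that repeat a pose let the fingers close. It gives the time, the measured TCP pose, the force and the opening at its end, in the units of the state.
- env.state(): the state, without advancing time (a new reading comes with each control period).
- env.read_camera(name): name is "side" or "top"; returns the picture (480x640x3 uint8, red, green, blue); there is no depth.
- env.camera_info(name): a dict with "fx", "fy", "cx", "cy" (pixels), "eye" and "attitude" of the camera in the world. Camera axes: x right, y up, looking along -z (the intrinsics and any distortion apply to the point x, -y, -z); pixel columns grow to the right and rows downward; lengths in m; the calibration is good to about 2 mm. A picture is of the moment at which its call begins. camera_info takes no time and is no camera call.
- env.sign_off(): hands the job in, once; it reports no verdict.
The state is a dict: "t": time; "joints": joint angles; "joint_vel": joint speeds; "joint_torque": joint torques, N m; "eef_pos": TCP position; "tool_rot": TCP orientation; "contact_force": force on the tool from outside, world axes, zero at the start; "ft_torque": the same for the moment, N m; "opening": finger opening in m.
Only numpy, scipy, OpenCV 4.12 (cv2) and the standard library are available. Lean on these libraries where they do the work, as an engineer would, in place of code of your own. Each camera call takes 0.05 s, during which the arm holds its last target. There are 200 camera calls.

TASK

Throw the grinder's gear lever into the yellow-marked middle notch (neutral) so that the spindle turns by hand, then take the spindle between the fingers, feel for its set-screw flat and turn it until the flat faces the key slot in the pan rim. Fit the drive collar over the spindle with its set-screw squarely on the flat, down on the shoulder, and finish while still gripping it and pressing it firmly down there, so that I can tighten the screw through the slot. Leave everything else on the bench where it is.

Things in the scene. Friction and masses are not known exactly. Their poses are not given: they have to be found in the camera images.
- gear_lever (a joint): lean of the grinder's gear lever: 0 = upright in the middle notch (yellow mark, neutral), -0.436 = outer notch, leaning away from the pan (white mark, starts here), +0.436 = inner notch, towards the pan (red mark). A sprung ball pulls it into the nearest notch (borders about -0.22 and 0.22) and holds it there; moving it takes 4 to 6 N at the knob
- lever_knob (a point): centre of the lever's black ball knob, 32 mm diameter. The lever swings in the machine's y-z plane about a pivot 150 mm below the upright knob. Upright, the knob is 225 mm above the bench and at x 0, y -165 mm from the spindle axis in the axes of seat. Stem 10 mm thick, in front of a notched steel quadrant 160 mm above the bench
- spindle (a joint): turn of the upright spindle in the round splash pan, anticlockwise from above; 0 = its flat faces the key slot. The gears hold it (about 0.1 rad of play) until the lever is in neutral, then it turns freely with slight drag
- flat (a point): middle of the flat on the steel spindle stub; x axis = the flat's outward normal. Stub 24 mm in diameter, 48 mm tall above a 40 mm wide shoulder, top 6 mm tapered. The flat, with a thin blue line, runs the full height, 18 mm wide, 4 mm deep: 8 mm from the axis, 20 mm from flat to back. Shoulder face 142 mm, this point 166 mm, top of the stub 190 mm above the bench
- seat (a point): fixed point of the grinder on the spindle axis where the collar's centre lies when down on the shoulder, 155 mm above the bench. x axis points out through the key slot (54 mm gap in the pan rim, yellow line on the pan floor), z up. Pan floor 130 mm, rim 155 mm above the bench, inner radius 117 mm
- machine: the bench lap grinder, blue-grey, fixed; origin on the bench under the spindle axis, axes as seat. Housing 125 mm high, from -140 to 140 mm in x and -215 to 140 in y. A brass drip pipe stands at (125, 125), 231 mm tall, leaning away in +x
- collar_center (a point): centre of the loose silver drive collar, flat on the bench: 50 mm outside, 26 mm high, bore 26.5 mm, about 0.26 kg. x axis points to the set-screw (dark socket in the side, red line on the top face above it), z up. The screw's tip, 7 mm wide, stands 4 mm into the bore, so the collar goes down the stub only with the screw over the flat
- glass_bowl: bystander, leave alone: clear glass bowl, 150 wide, 70 high (mm); origin at the centre of its underside
- blue_tumbler: bystander, leave alone: pale blue glass cone, foot 72 wide, 105 high (mm); origin at the centre of its underside
- spacer: bystander, leave alone: brass plain spacer ring, 44 outside, 16 high, no screw (mm); origin at the centre of its underside
- lap_disc: bystander, leave alone: copper lap disc lying flat, 150 wide, 9 thick, hole 28 (mm); origin at the centre of its underside
- water_bottle: bystander, leave alone: white bottle with blue cap, 60 wide, 160 high (mm); origin at the centre of its underside
- hex_key: bystander, leave alone: dark L-shaped hex key lying flat, 100 x 28, 6 thick (mm); origin at the centre of its underside near the middle of the long leg
- cork_block: bystander, leave alone: cork polishing block with wooden back, 90 x 50 x 32 (mm); origin at the centre of its underside
Mind the look-alikes: they are no part of the job. Of the things shaped like the part that bears collar_center, the aluminium one is meant.

How it is judged:
By the outcome, as a careful person would: the job done as asked, in the order asked, and still so for the second after the job is handed in, while the arm keeps its last pose, push and grip.
It also fails if it takes over 72 s, if anything falls off the work surface, if the arm or the gripper's body presses on something with over 40 N, if the wrist force passes 120 N, or if a joint passes its speed limit or range.

## Working session

There is one attempt and no reset: what is moved stays moved. The work goes in short steps, Python scripts to look and compute and a shell command to move; the robot and the scene stay as the last step left them, time stands still between calls to the robot, and variables do not carry over. Pictures are saved under pics/ and viewed, about 8 in all and at most 12, crops included, and the job is handed in when it is done.

```bash
mkdir -p pics; ls
python3 - <<'E'
from bench import env
import cv2
s=env.state(); print({k:(v if isinstance(v,float) else [round(float(x),3) for x in v] if hasattr(v,'__len__') else v) for k,v in s.items()})
for n in("top","side"):
    print(n,env.camera_info(n)); cv2.imwrite(f"pics/{n}0.png",env.read_camera(n)[:,:,::-1])
E
```

```text
pics
{'t': 0.0, 'joints': [-1.362, 0.151, 1.438, -0.0, 1.554, -0.134], 'joint_vel': [0.001, -0.001, 0.001, -0.001, 0.001, -0.001], 'joint_torque': [-0.0, -71.306, -57.087, -0.0, 0.009, -0.0], 'eef_pos': [0.193, -0.541, 0.245], 'tool_rot': [-0.12, -0.697, -0.121, 0.697], 'contact_force': [0.011, 0.6, -0.877], 'ft_torque': [0.065, 0.014, -0.033], 'opening': 0.08550189655599094}
top {'fx': 508.98023018161695, 'fy': 508.98023018161695, 'cx': 336.7275628861927, 'cy': 238.59829202725325, 'eye': array([0.27306738, 0.00354235, 1.68955949]), 'attitude': array([ 0.71266329,  0.05613142, -0.04805459, -0.6976038 ])}
side {'fx': 586.2839542511284, 'fy': 586.2839542511284, 'cx': 321.8314299498279, 'cy': 233.45024064352484, 'eye': array([ 0.47227377, -0.97196999,  1.13729214]), 'attitude': array([ 0.92033824,  0.3906513 , -0.00846897, -0.01724435])}
```

View pics/top0.png

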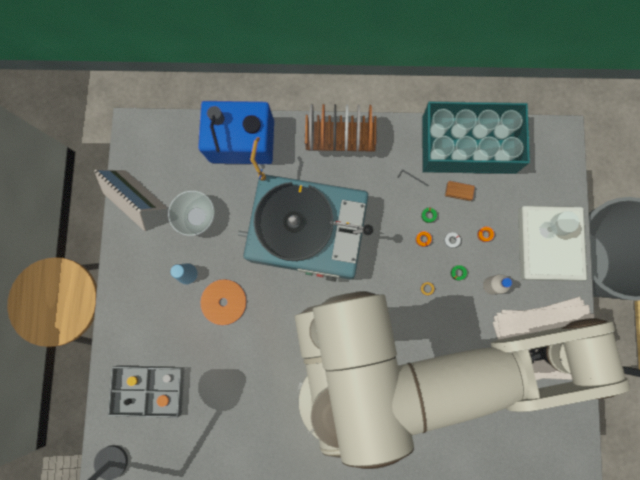

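View pics/side0.png

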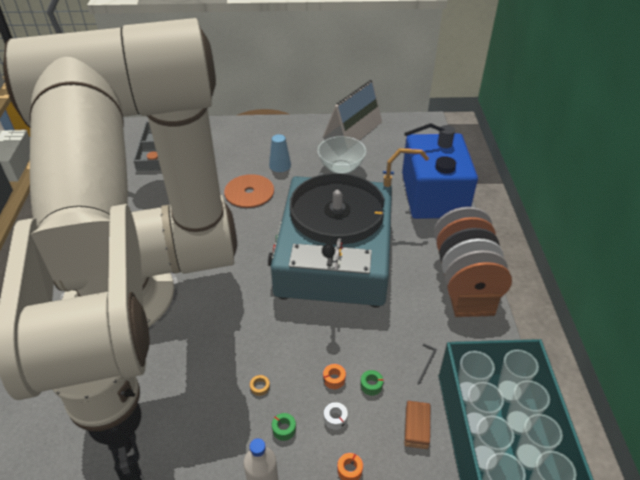

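```bash
cat > h.py <<'E'
import numpy as np, cv2
from scipy.spatial.transform import Rotation as R
from bench import env
q=lambda a:R.from_quat(np.roll(np.asarray(a,float),-1))
def ray(n,px):
    c=env.camera_info(n); d=np.array([(px[0]-c['cx'])/c['fx'],-(px[1]-c['cy'])/c['fy'],-1.])
    return np.array(c['eye']),q(c['attitude']).apply(d)
def onz(n,px,z):
    e,d=ray(n,px); return e+d*(z-e[2])/d[2]
def proj(n,p):
    c=env.camera_info(n); v=q(c['attitude']).inv().apply(np.asarray(p)-c['eye'])
    return np.array([c['cx']+c['fx']*v[0]/-v[2],c['cy']-c['fy']*v[1]/-v[2]])
def tri(p1,p2):
    (a,u),(b,v)=ray('top',p1),ray('side',p2)
    k=np.linalg.lstsq(np.c_[u,-v],b-a,rcond=None)[0]
    x,y=a+k[0]*u,b+k[1]*v; return (x+y)/2,np.linalg.norm(x-y)
def crop(n,c,w,h,s,fn,im=None):
    im=env.read_camera(n)[:,:,::-1] if im is None else im
    x,y=int(c[0]-w/2),int(c[1]-h/2)
    o=cv2.resize(im[y:y+h,x:x+w],None,fx=s,fy=s,interpolation=cv2.INTER_CUBIC); 
    return o
E
python3 - <<'E'
from h import *
print(tri((294,219),(337,192)), tri((368,229.5),(329,251)), onz('top',(300,188),.13),onz('top',(453,240),.026),onz('side',(336,414),.026))
t=cv2.imread('pics/top0.png'); s=cv2.imread('pics/side0.png')
a=crop('t',(310,225),150,110,5,'',t)[:,:500]
A=np.zeros((600,800,3),np.uint8)
A[:300,:400]=crop('',(305,225),133,100,3,'',t)[:300,:400][:300]if 0 else cv2.resize(t[178:278,240:373],(400,300),interpolation=2)
A[300:,:400]=cv2.resize(t[205:265,410:490],(400,300),interpolation=2)
A[:300,400:]=cv2.resize(s[170:295,262:395+34],(400,300),interpolation=2)
A[300:,400:]=cv2.resize(s[384:444,296:376],(400,300),interpolation=2)
cv2.imwrite('pics/c1.png',A)
E
```

```text
(array([0.55366775, 0.15249789, 0.19290206]), np.float64(0.003571612411678721)) (array([ 0.52330407, -0.06844492,  0.20923602]), np.float64(0.003008213281547038)) [0.66309585 0.14308174 0.13      ] [ 0.52322127 -0.35789761  0.026     ] [ 0.52743499 -0.36051801  0.026     ]
```

View pics/c1.png

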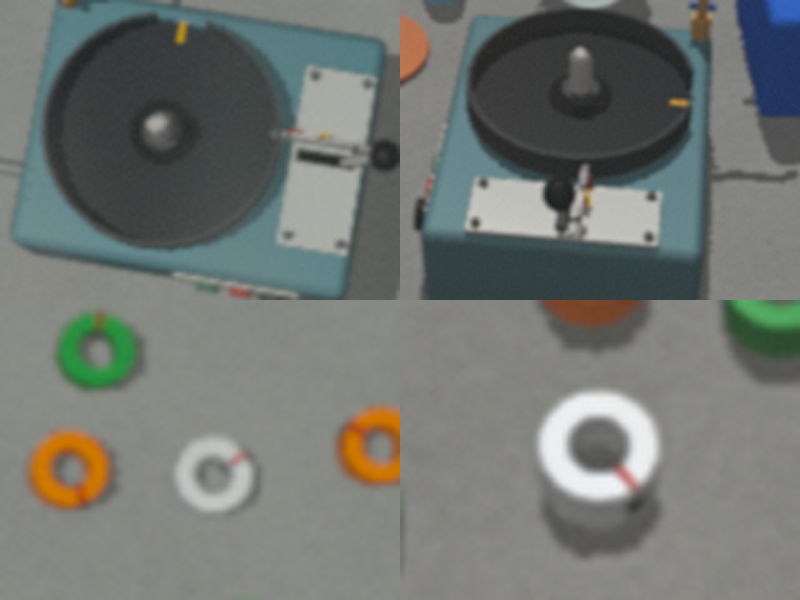

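Run:
```python
from h import *
t=cv2.imread('pics/top0.png'); s=cv2.imread('pics/side0.png')
# housing
for n,im in(('top',t),):
    hsv=cv2.cvtColor(im,cv2.COLOR_BGR2HSV)
    m=cv2.inRange(hsv,(85,60,50),(100,200,200)); m[:150]=0;m[300:]=0;m[:,:235]=0;m[:,385:]=0
    m=cv2.morphologyEx(m,cv2.MORPH_CLOSE,np.ones((3,3)))
    c=max(cv2.findContours(m,0,1)[0],key=cv2.contourArea); h=cv2.convexHull(c)
    ap=cv2.approxPolyDP(h,4,True)[:,0]; print(ap.tolist()); P=np.array([onz(n,p,.125)[:2] for p in ap]); print(P.round(4).tolist())
# pan rim: dark mask
g=cv2.cvtColor(t,cv2.COLOR_BGR2HSV); m=cv2.inRange(g,(0,0,0),(180,90,75)); m[:170]=0;m[270:]=0;m[:,:245]=0;m[:,345:]=0
m=cv2.morphologyEx(m,cv2.MORPH_OPEN,np.ones((5,5)))
c=max(cv2.findContours(m,0,1)[0],key=cv2.contourArea); e=cv2.fitEllipse(cv2.convexHull(c)); print('pan',e,onz('top',e[0],.155))
# collar
for n,im,b in(('top',t,(435,225,470,256)),('side',s,(318,400,352,435))):
    x0,y0,x1,y1=b; r=im[y0:y1,x0:x1]; hv=cv2.cvtColor(r,cv2.COLOR_BGR2HSV)
    w=cv2.inRange(hv,(0,0,165),(180,50,255)); 
    rd=((r[:,:,2].astype(int)-r[:,:,1])>30)&((r[:,:,2].astype(int)-r[:,:,0])>30)
    u=w|(rd*255).astype(np.uint8); c=max(cv2.findContours(u,0,1)[0],key=cv2.contourArea)
    e=cv2.fitEllipse(cv2.convexHull(c)); p=np.array(e[0])+b[:2]; yx=np.argwhere(rd); wt=(r[:,:,2].astype(float)-r[:,:,1])[rd]
    q_=(yx*wt[:,None]).sum(0)/wt.sum(); pr=q_[::-1]+b[:2]
    C=onz(n,p,.026);D=onz(n,pr,.026); print(n,p,e[1],C,pr,np.linalg.norm(D-C),np.arctan2(*(D-C)[[1,0]]))
# yellow
for n,im,b in(('top',t,(290,178,312,200)),('side',s,(370,205,395,220))):
    x0,y0,x1,y1=b; r=im[y0:y1,x0:x1].astype(int); d=r[:,:,2]-r[:,:,0]; d=d*(d>35); yy,xx=np.nonzero(d); w=d[yy,xx]
    p=(b[0]+(xx*w).sum()/w.sum(),b[1]+(yy*w).sum()/w.sum()); print('yel',n,p,onz(n,p,.1305))
print(q(env.state()['tool_rot']).as_matrix().round(3))
```

```text
[[259, 181], [272, 176], [366, 192], [352, 277], [245, 257]]
[[0.6845, 0.2742], [0.7016, 0.2336], [0.6555, -0.0648], [0.387, -0.0255], [0.4418, 0.3068]]
pan ((292.73870849609375, 220.08946228027344), (74.3214111328125, 77.30590057373047), 54.72244644165039) [0.55544381 0.15982898 0.155     ]
top [452.05208397 239.44897175] (14.152994155883789, 14.839061737060547) [ 0.52499327 -0.35480159  0.026     ] [457.47058824 236.        ] 0.02153236249573668 -0.9866743136086176
side [335.32357597 412.46536922] (21.941242218017578, 24.068567276000977) [ 0.526227   -0.35699778  0.026     ] [340.77704918 418.89016393] 0.018129115623956908 -0.9591485053500819
yel top (np.float64(299.75357443229603), np.float64(188.67956265769556)) [0.66076343 0.14374077 0.1305    ]
yel side (np.float64(378.04119511090994), np.float64(212.32910819375283)) [0.66168411 0.14262091 0.1305    ]
[[-0.     0.336 -0.942]
 [ 0.001 -0.942 -0.336]
 [-1.    -0.001 -0.   ]]
```

Run:
```python
from h import *
t=cv2.imread('pics/top0.png'); s=cv2.imread('pics/side0.png')
print(onz('top',(292.7,220.3),.19),onz('top',(295,221.7),.142),onz('side',(337.2,191.5),.19))
g=cv2.cvtColor(s,cv2.COLOR_BGR2GRAY)
for y in range(188,212,2): print(y,g[y,322:354].tolist())
g=cv2.cvtColor(t,cv2.COLOR_BGR2GRAY)
print()
for y in range(210,233): print(y,g[y,282:308].tolist())
for ax in((.5545,.156),):
  for z in(.142,.166,.19): print(z,proj('top',(*ax,z)),proj('side',(*ax,z)))
```

```text
[0.54835993 0.1563582  0.19      ] [0.55291858 0.15398027 0.142     ] [0.55631262 0.15844865 0.19      ]
188 [56, 57, 57, 57, 56, 59, 56, 55, 57, 57, 54, 56, 55, 57, 59, 62, 59, 56, 54, 54, 56, 56, 55, 56, 56, 55, 56, 57, 56, 56, 56, 56]
190 [56, 56, 55, 57, 56, 58, 58, 55, 55, 55, 55, 61, 82, 116, 142, 149, 129, 95, 66, 56, 54, 53, 56, 56, 57, 56, 54, 56, 54, 57, 56, 55]
192 [57, 58, 57, 57, 57, 56, 58, 56, 55, 57, 70, 97, 123, 148, 164, 171, 160, 139, 108, 77, 62, 56, 56, 57, 56, 54, 55, 56, 54, 55, 56, 56]
194 [57, 57, 58, 58, 57, 57, 57, 57, 57, 58, 72, 93, 108, 116, 122, 123, 117, 110, 98, 85, 70, 61, 56, 55, 57, 57, 55, 55, 56, 55, 56, 56]
196 [58, 59, 58, 58, 55, 55, 56, 58, 58, 58, 71, 85, 93, 95, 96, 98, 96, 91, 87, 79, 69, 60, 58, 56, 56, 55, 56, 56, 54, 56, 57, 57]
198 [58, 57, 58, 58, 57, 59, 58, 57, 57, 58, 71, 84, 93, 92, 93, 90, 90, 89, 88, 81, 67, 60, 57, 55, 57, 55, 55, 56, 55, 57, 53, 55]
200 [56, 56, 58, 56, 58, 58, 59, 58, 56, 58, 71, 85, 92, 92, 90, 91, 90, 89, 85, 80, 67, 58, 55, 58, 57, 55, 57, 57, 55, 57, 55, 56]
202 [58, 58, 57, 59, 60, 54, 53, 51, 51, 59, 72
[... 2657 characters left out ...]
47, 46, 52, 54, 55, 60, 59, 56, 55, 50, 51, 53, 52, 54, 56, 62, 65, 68, 67, 66]
229 [62, 60, 60, 58, 53, 51, 51, 45, 49, 49, 53, 50, 51, 53, 50, 53, 52, 52, 53, 56, 60, 62, 67, 67, 66, 67]
230 [60, 63, 59, 61, 59, 53, 50, 48, 49, 48, 48, 49, 52, 51, 51, 52, 52, 52, 56, 61, 64, 67, 64, 66, 67, 68]
231 [63, 59, 62, 60, 60, 58, 58, 55, 53, 51, 47, 49, 51, 51, 50, 53, 56, 59, 58, 65, 66, 66, 66, 67, 67, 67]
232 [62, 62, 59, 62, 60, 60, 59, 60, 59, 51, 52, 52, 51, 53, 53, 59, 63, 63, 65, 63, 66, 66, 66, 66, 67, 68]
0.142 [294.36519798 221.18372378] [336.16912298 206.51470548]
0.166 [293.6391248  219.75830846] [336.34978544 199.40979909]
0.19 [292.8904696  218.28856046] [336.53454245 192.14386636]
```

```bash
cat >> h.py <<'E'
YAW=-.14; SP=np.array([.5555,.158,0]); M=R.from_rotvec([0,0,YAW])
def mach(p): return M.inv().apply(np.asarray(p)-SP)
def world(p): return M.apply(p)+SP
def go(p,ang=None):
    s=env.state(); T=q(s['tool_rot']).as_matrix(); d=T.T@(np.asarray(p)-s['eef_pos'])*100
    a=np.arctan2(T[1,1],T[0,1]); y=0 if ang is None else -((ang-a+np.pi/2)%np.pi-np.pi/2)
    print('shift cm',d.round(2),'yaw',round(float(y),3),'j',np.round(s['joints'],2),'mach mm',(mach(s['eef_pos'])*1000).round(1),'F',np.round(s['contact_force'],1),'open',round(s['opening']*1000,1))
E
python3 -c "
from h import *
K=world((0,-.165-.0634,.211));print(K)
go((*K[:2],.30),YAW+np.pi/2)"
```

```text
[ 0.52362835 -0.06816533  0.211     ]
shift cm [ -5.48 -33.47 -47.03] yaw 0.483 j [-1.36  0.15  1.44 -0.    1.55 -0.13] mach mm [-261.2 -743.1  244.7] F [ 0.5 -0.5  0.4] open 85.7
```

```bash
python3 -m creep '-4 0 0 0 1; -5.5 -3 -4 0.1 1; -5.5 -6 -8.5 0.2 1; -5.5 -9 -13 0.3 1; -5.5 -12 -17 0.4 1; -5.5 -15 -21 0.483 1; -5.5 -18 -25 0.483 1; -5.5 -21 -29.5 0.483 1; -5.5 -24 -33.7 0.483 1; -5.5 -27 -38 0.483 1; -5.5 -30 -42.2 0.483 1; -5.5 -33.47 -47 0.483 1; -5.5 -33.47 -47 0.483 1; -5.5 -33.47 -47 0.483 1; -5.5 -33.47 -47 0.483 1'
python3 -c "
from h import *
K=world((0,-.165-.0634,.207))
go(K,YAW+np.pi/2)
cv2.imwrite('pics/s1.png',env.read_camera('side')[120:420,150:550,::-1].repeat(2,0).repeat(2,1))"
```

```text
t: 1.98
eef_pos: [0.523, -0.0693, 0.3004]
tool_rot: [0.05, -0.705, 0.05, 0.705]
contact_force: [-0.2, 0.8, -0.4]
opening: 0.0853
shift cm [ 9.34 -0.12 -0.05] yaw -0.002 j [-0.28  0.04  1.45 -0.    1.65  1.43] mach mm [  -0.5 -229.6  300.4] F [-0.2  0.8 -0.4] open 85.3
```

View pics/s1.png

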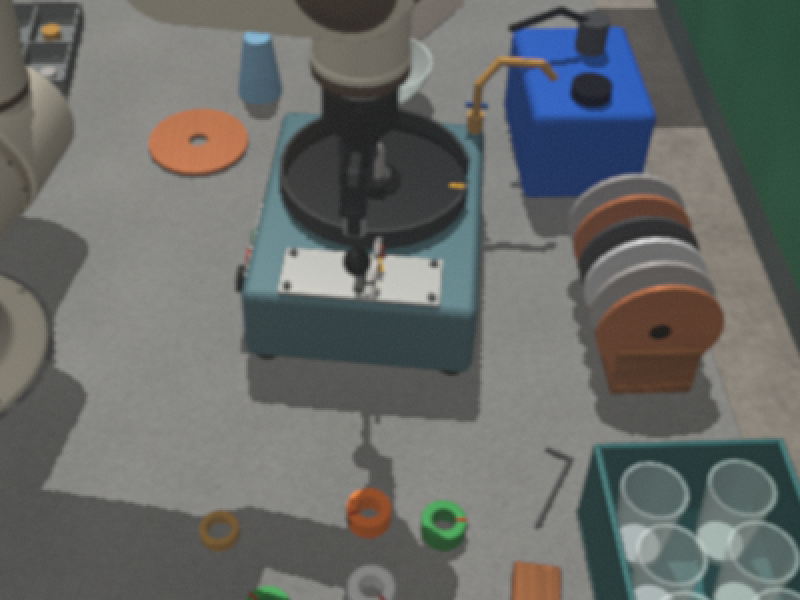

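```bash
python3 -m creep '5 0 0 0 1; 9.3 -.1 0 0 1; 9.3 -.1 0 0 .53;9.3 -.1 0 0 .53;9.3 -.1 0 0 .53;9.2 -1 0 0 .53;9 -2 0 0 .53;8.7 -3 0 0 .53; 8.5 -4 0 0 .53; 8.2 -5 0 0 .53; 8 -6 0 0 .53; 8 -6.6 0 0 .53; 8 -6.6 0 0 .53;8 -6.6 0 0 .53' 20
python3 -c "
from h import *
go(world((0,-.165,.225)),YAW+np.pi/2)
cv2.imwrite('pics/s2.png',env.read_camera('side')[170:290,250:410,::-1].repeat(5,0).repeat(5,1))"
```

```text
t: 3.78
eef_pos: [0.5326, -0.0031, 0.2202]
tool_rot: [0.05, -0.705, 0.05, 0.705]
contact_force: [-0.2, -0.1, -0.7]
opening: 0.0454
shift cm [-0.48  0.22 -0.02] yaw -0.0 j [-0.15  0.07  1.57  0.    1.49  1.56] mach mm [-2.000e-01 -1.628e+02  2.202e+02] F [-0.2 -0.1 -0.7] open 45.4
```

View pics/s2.png

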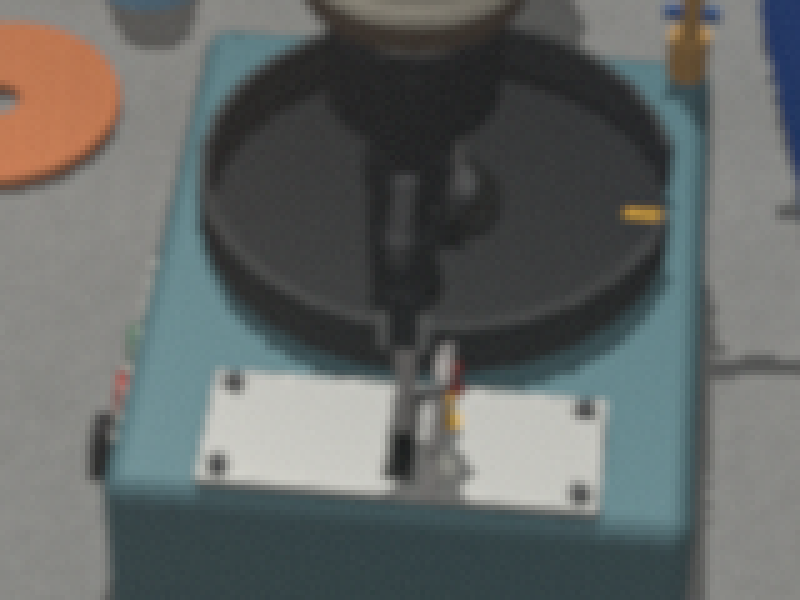

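```bash
python3 -m creep '0 0 0 0 1;0 0 0 0 1;-3 0 0 0 1;-8 0 0 0 1; -8 -5 0 0 1; -8 -10 0 0 1; -8 -15 0 0 1; -8 -16.3 0 0 1;-8 -16.3 0 0 1'
python3 -c "
from h import *
go(world((0,0,.165)),YAW+np.pi/2)
a=env.read_camera('side')[150:290,230:416,::-1]; b=env.read_camera('top')[170:290,230:390,::-1]
cv2.imwrite('pics/s3.png',np.hstack([cv2.resize(a,(400,300)),cv2.resize(b,(400,300))]))"
```

```text
t: 4.95
eef_pos: [0.5554, 0.1587, 0.3001]
tool_rot: [0.049, -0.705, 0.049, 0.706]
contact_force: [0.2, -0.9, 0.9]
opening: 0.0851
shift cm [13.51  0.07 -0.03] yaw 0.001 j [ 0.15  0.14  1.34 -0.    1.66  1.85] mach mm [-2.000e-01  7.000e-01  3.001e+02] F [ 0.2 -0.9  0.9] open 85.1
```

View pics/s3.png

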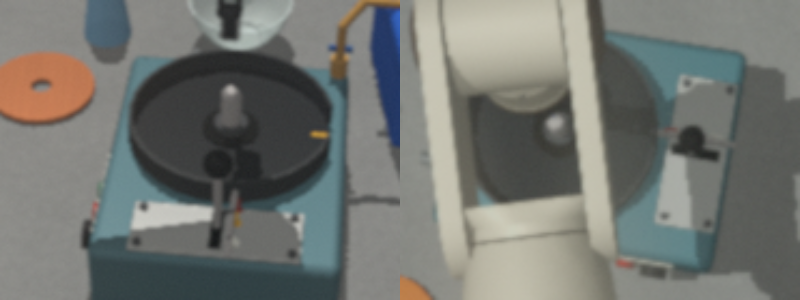

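```bash
python3 -m creep '6 0 0 0 1; 11 0 0 0 1; 13 0 0 0 1; 13.2 0 0 0 .4; 13.2 0 0 0 .4;13.2 0 0 0 .4; 13.2 0 0 0 .2;13.2 0 0 0 .2;13.2 0 0 0 0; 13.2 0 0 0 0;13.2 0 0 0 0;13.2 0 0 0 0' 20
python3 -c "
from h import *
go(world((0,0,.165)),YAW+np.pi/2);print(env.state()['ft_torque'],proj('top',world((0,-.165,.225))))"
```

```text
t: 6.55
eef_pos: [0.5558, 0.1582, 0.1694]
tool_rot: [-0.05, 0.706, -0.05, -0.705]
contact_force: [-1.2, -2.4, 6.7]
opening: 0.0234
shift cm [0.44 0.03 0.02] yaw -0.0 j [ 0.14  0.19  1.54 -0.    1.4   1.86] mach mm [  0.2   0.3 169.4] F [-1.2 -2.4  6.7] open 23.4
[-0.46044562  0.15661875 -0.05016747] [346.66970257 224.56518853]
```

```bash
f(){ grep -E 'force|opening'; python3 -c "
from h import *
s=env.state();print(s['ft_torque'].round(2), np.round(s['joints'][5],2), (mach(s['eef_pos'])*1000).round(1))"; }
python3 -m creep '0 0 0 0 .45;0 0 0 0 .45;0 0 0 -.18 .45;0 0 0 -.36 .45;0 0 0 -.5 .45;0 0 0 -.5 0;0 0 0 -.5 0;0 0 0 -.5 0;0 0 0 -.5 0;0 0 0 -.5 0' 20 |f
python3 -m creep '0 0 0 0 .45;0 0 0 0 .45;0 0 0 -.18 .45;0 0 0 -.36 .45;0 0 0 -.5 .45;0 0 0 -.5 0;0 0 0 -.5 0;0 0 0 -.5 0;0 0 0 -.5 0;0 0 0 -.5 0' 20 |f
python3 -m creep '0 0 0 0 .45;0 0 0 0 .45;0 0 0 -.18 .45;0 0 0 -.36 .45;0 0 0 -.5 .45;0 0 0 -.5 0;0 0 0 -.5 0;0 0 0 -.5 0;0 0 0 -.5 0;0 0 0 -.5 0' 20 |f
```

```text
contact_force: [1.6, -5.2, 1.8]
opening: 0.0232
[-0.9  -0.16 -0.05] 1.36 [ -0.    0.2 168.4]
contact_force: [4.9, -2.6, 0.3]
opening: 0.0229
[-0.4  -0.69  0.  ] 0.86 [  0.2   0.3 168.4]
contact_force: [5.6, -0.1, -0.5]
opening: 0.0231
[-0.02 -0.79  0.02] 0.36 [  0.2   0.5 168.5]
```

```bash
cat > f.sh <<'E'
grep -E 'opening'; python3 -c "
from h import *
s=env.state();T=q(s['tool_rot']).as_matrix();print(s['ft_torque'].round(2), np.round(s['joints'][5],2), (mach(s['eef_pos'])*1000).round(1),'F in tool',(T.T@s['contact_force']).round(1),'tool y angle in machine',np.round(np.degrees(np.arctan2(T[1,1],T[0,1])-YAW),1))"
E
python3 -m creep '0 0 0 0 .45;0 0 0 0 .45;0 0 0 -.18 .45;0 0 0 -.36 .45;0 0 0 -.5 .45;0 0 0 -.5 0;0 0 0 -.5 0;0 0 0 -.5 0;0 0 0 -.5 0;0 0 0 -.5 0' 20 |bash f.sh
python3 -m creep '0 0 0 0 .45;0 0 0 0 .45;0 0 0 -.18 .45;0 0 0 -.3 .45;0 0 0 -.3 .45;0 0 0 -.3 0;0 0 0 -.3 0;0 0 0 -.3 0;0 0 0 -.3 0;0 0 0 -.3 0' 20 |bash f.sh
```

```text
opening: 0.0216
[-0.22  0.82 -0.01] -0.14 [ -0.7   0.3 168.4] F in tool [-3.9 -5.  -0.9] tool y angle in machine 24.3
opening: 0.0193
[-1.45  2.35  0.01] -0.44 [ -1.3  -0.6 168.4] F in tool [ -8.7 -17.2  -0.6] tool y angle in machine 41.6
```

```bash
python3 -m creep '0 -.17 0 0 0;0 -.18 0 0 0;0 -.18 0 0 0;0 -.18 0 0 0' 40 |bash f.sh
python3 -m creep '0 0 0 .08 0;0 0 0 .17 0;0 .01 -.03 .25 0;0 .01 -.04 .34 0;0 .01 -.05 .42 0;0 .02 -.06 .5 0;0 .03 -.07 .58 0;0 .04 -.08 .66 0;0 .04 -.09 .726 0;0 .04 -.09 .726 0;0 .04 -.09 .726 0' |bash f.sh
```

```text
opening: 0.019
[0.03 0.17 0.  ] -0.45 [ -1.4  -0.7 168.5] F in tool [-4.1  1.  -0.7] tool y angle in machine 41.7
opening: 0.0191
[ 0.87 -0.13  0.  ] 0.28 [ -1.7   0.6 168.5] F in tool [-3.7  2.1 -5.4] tool y angle in machine 0.2
```

```bash
python3 -m creep '0 0 0 0 .3;0 0 0 0 .6;0 0 0 0 1;-1 0 0 0 1; -5 0 0 0 1;-11 0 0 0 1; -14 0 0 0 1' 20|bash f.sh
python3 -c "
from h import *
go((.5256,-.3557,.30),-.97)"
```

```text
opening: 0.0853
[-0.01 -0.01  0.  ] 0.28 [-1.600e+00  2.000e-01  3.125e+02] F in tool [ 0.4  0.2 -0.2] tool y angle in machine 0.2
shift cm [ 1.2   4.2  51.32] yaw 0.833 j [0.14 0.14 1.32 0.   1.68 0.28] mach mm [-1.600e+00  2.000e-01  3.125e+02] F [ 0.3  0.2 -0.4] open 85.3
```

```bash
python3 -m creep '0 .5 5.5 .1 1;0 1 11 .2 1;0 1.5 17 .3 1;0 2 23 .4 1;0 2.5 29 .5 1;0 3 35 .6 1;1.2 3.5 41 .7 1;1.2 4 47 .833 1;1.2 4.2 51.3 .833 1;1.2 4.2 51.3 .833 1;1.2 4.2 51.3 .833 1;1.2 4.2 51.3 .833 1'|bash f.sh
python3 -c "
from h import *
go((.5256,-.3557,.020),-.97)
a=env.read_camera('side')[350:470,250:410,::-1]; b=env.read_camera('top')[170:290,380:540,::-1]
cv2.imwrite('pics/s4.png',np.hstack([cv2.resize(a,(400,300)),cv2.resize(b,(400,300))]))"
```

```text
opening: 0.0852
[0.03 0.   0.01] 0.25 [  41.9 -511.7  296.9] F in tool [-0.6  0.1 -0.8] tool y angle in machine -47.5
shift cm [27.69  0.09  0.07] yaw 0.001 j [-0.71  0.26  1.2   0.    1.68  0.25] mach mm [  41.9 -511.7  296.9] F [0.7 0.4 0.6] open 85.2
```

View pics/s4.png

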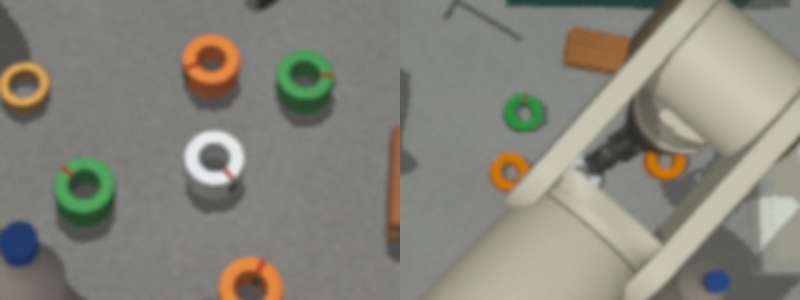

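```bash
python3 -m creep '5 0 0 0 1;10 .05 0 0 1;15 .1 .05 0 1;20 .1 .05 0 1;24 .1 .05 0 1;27 .1 .05 0 1;27.5 .1 .05 0 1;27.5 .1 .05 0 .65;27.5 .1 .05 0 .65;27.5 .1 .05 0 .5;27.5 .1 .05 0 .5;27.5 .1 .05 0 .5;27.5 .1 .05 0 .5' 20|bash f.sh
python3 -c "
from h import *
go((.5256,-.3557,.020),-.97);print(env.state()['eef_pos'])"
```

```text
opening: 0.0482
[0.33 0.2  0.03] 0.25 [  42.6 -514.1   22.9] F in tool [-7.9 -0.8 -0.2] tool y angle in machine -47.6
shift cm [ 0.29 -0.13 -0.04] yaw 0.0 j [-0.72  0.43  1.55  0.    1.16  0.25] mach mm [  42.6 -514.1   22.9] F [-0.3  0.8  7.9] open 48.2
[ 0.52598167 -0.35698184  0.02285461]
```

```bash
python3 -m creep '0 0 0 0 .85;0 0 0 0 .85;0 0 0 -.18 .85;0 0 0 -.36 .85;0 0 0 -.54 .85;0 0 0 -.72 .85;0 0 0 -.9 .85;0 0 0 -1.08 .85;0 0 0 -1.26 .85;0 0 0 -1.44 .85;0 0 0 -1.571 .85;0 0 0 -1.571 .85;0 0 0 -1.571 .6;0 0 0 -1.571 .4;0 0 0 -1.571 .4;0 0 0 -1.571 .4;0 0 0 -1.571 .4' 40|bash f.sh
python3 -m creep '0 0 0 0 .4;-4 0 0 0 .4;-10 0 0 0 .4;-16 0 0 0 .4;-20 0 0 0 .4;-20 0 0 0 .4'|bash f.sh
python3 - <<'E'
from h import *
s=env.state();print(s['eef_pos'])
im=env.read_camera('side')[:,:,::-1]
c=proj('side',s['eef_pos']-[0,0,.0]).astype(int); print(c)
x,y=c; cv2.imwrite('pics/s5full.png',im)
cv2.imwrite('pics/s5.png',cv2.resize(im[y-60:y+60,x-80:x+80],(800,600),interpolation=2))
E
```

```text
opening: 0.0489
[ 0.44  0.1  -0.04] -1.32 [  42.2 -513.7   21.8] F in tool [-5.5 -0.6 -3.2] tool y angle in machine 42.3
opening: 0.0493
[ 0.01 -0.04  0.01] -1.32 [  42.8 -514.3  224.6] F in tool [ 3.7  0.6 -0. ] tool y angle in machine 42.4
[ 0.52612677 -0.35720803  0.2246234 ]
[337 357]
```

View pics/s5.png

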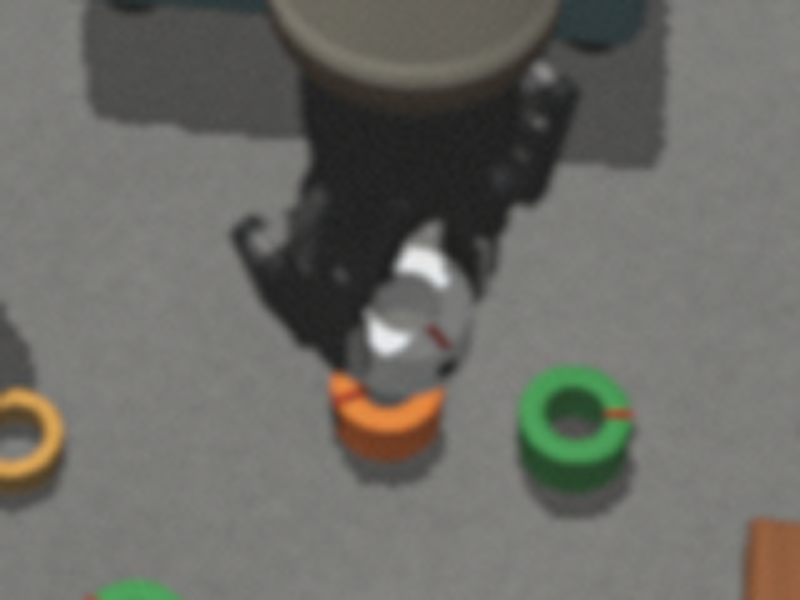

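Run:
```python
from h import *
s=env.state(); im=cv2.imread('pics/s5full.png').astype(int)
r=im[355:372,336:352]; d=np.clip(r[:,:,2]-np.maximum(r[:,:,1],r[:,:,0])-12,0,None); 
print(d)
yy,xx=np.nonzero(d); w=d[yy,xx]; p=np.array([336+(xx*w).sum()/w.sum(),355+(yy*w).sum()/w.sum()])
z=s['eef_pos'][2]+.004; D=onz('side',p,z)-s['eef_pos']; print(p,D,np.hypot(*D[:2]),np.arctan2(D[1],D[0]))
# direction of the line itself
P=np.array([onz('side',(336+x,355+y),z)[:2] for x,y in zip(xx,yy)]); C=np.cov(P.T,aweights=w); e,v=np.linalg.eigh(C); print(np.arctan2(*v[::-1,1]),e)
go(world((.0002,.0003,.30)),YAW+np.pi/2)
```

```text
[[ 0  0  0  0  0  0  0  0  0  0  0  0  0  0  0  0]
 [ 0  0  0  0  0  0  0  0  0  0  0  0  0  0  0  0]
 [ 0  0  0  0  0  0  0  0  0  0  0  0  0  0  0  0]
 [ 0  0  0  0  0  0  0  0  0  0  0  0  0  0  0  0]
 [ 0  0  0  0  0  0  0  0  0  0  0  0  0  0  0  0]
 [ 0  0  0  0  0  0  0  0  0  0  0  0  0  0  0  0]
 [ 0  0  0  0  0  0  0  0  0  0  0  0  0  0  0  0]
 [ 0  0  0  0  0  0  5 13  4  0  0  0  0  0  0  0]
 [ 0  0  0  0  0  0  5 20 19  2  0  0  0  0  0  0]
 [ 0  0  0  0  0  0  0  8 22 16  0  0  0  0  0  0]
 [ 0  0  0  0  0  0  0  0 11 21 11  0  0  0  0  0]
 [ 0  0  0  0  0  0  0  0  0  7  5  0  0  0  0  0]
 [ 0  0  0  0  0  0  0  0  0  0  0  0  0  0  0  0]
 [ 0  0  0  0  0  0  0  0  0  0  0  0  0  0  0  0]
 [ 0  0  0  0  0  0  0  0  0  0  0  0  0  0  0  0]
 [ 0  0  0  0  0  0  0  0  0  0  0  0  0  0  0  0]
 [ 0  0  0  0  0  0  0  0  0  0  0  0  0  0  0  0]]
[344.10059172 363.86390533] [ 0.01217864 -0.01493344  0.004     ] 0.01926984658052079 -0.8866583944827822
2.14437675741503 [1.2870389e-06 9.0994825e-06]
shift cm [ -7.85  31.55 -40.81] yaw -0.831 j [-0.72  0.28  1.32  0.    1.53 -1.32] mach mm [  42.2 -513.9  222. ] F [ 0.5  0.5 -3.8] open 48.7
```

```bash
python3 -m creep '-5 0 0 0 .4;-7.8 3.5 -4.5 -.1 .4;-7.8 7 -9 -.2 .4;-7.8 10.5 -13.5 -.3 .4;-7.8 14 -18 -.4 .4;-7.8 17.5 -22.5 -.5 .4;-7.8 21 -27 -.6 .4;-7.8 24.5 -31.5 -.7 .4;-7.8 28 -36 -.831 .4;-7.8 30 -39 -.831 .4;-7.8 31.55 -40.8 -.831 .4;-7.8 31.55 -40.8 -.831 .4;-7.8 31.55 -40.8 -.831 .4'|bash f.sh
python3 - <<'E'
from h import *
s=env.state(); im=env.read_camera('side')[:,:,::-1]; cv2.imwrite('pics/s6full.png',im)
z=s['eef_pos'][2]+.004; p=proj('side',(*s['eef_pos'][:2],z)); x,y=p.astype(int); print(p)
cv2.imwrite('pics/s6.png',cv2.resize(im[y-60:y+60,x-80:x+80],(800,600),interpolation=2))
r=im.astype(int)[y-15:y+15,x-5:x+18]; d=np.clip(r[:,:,2]-np.maximum(r[:,:,1],r[:,:,0])-12,0,None); yy,xx=np.nonzero(d); w=d[yy,xx]
c=np.array([x-5+(xx*w).sum()/w.sum(),y-15+(yy*w).sum()/w.sum()]); D=onz('side',c,z)-s['eef_pos']; print(c,w.sum(),mach(onz('side',c,z)),mach(s['eef_pos']))
P=np.array([onz('side',(x-5+a,y-15+b),z)[:2] for a,b in zip(xx,yy)]); e,v=np.linalg.eigh(np.cov(P.T,aweights=w)); print(np.arctan2(D[1],D[0])-YAW,np.arctan2(*v[::-1,1])-YAW,e)
go(world((.0002,.0003,.1755)),YAW+np.pi/2)
E
```

```text
opening: 0.049
[-0.    0.08  0.  ] -1.29 [ -0.7  -0.3 298. ] F in tool [ 2.6 -0.4  0.2] tool y angle in machine 90.0
[337.52002514 155.4732538 ]
[345.83333333 155.86666667] 30 [1.90746538e-02 2.35621597e-04 3.02000557e-01] [-7.09370507e-04 -2.69490694e-04  2.98000557e-01]
0.02552577649508278 3.143045498078584 [2.26286888e-06 6.73998596e-06]
shift cm [12.29  0.08  0.1 ] yaw 0.0 j [ 0.14  0.14  1.34 -0.    1.66 -1.29] mach mm [ -0.6  -0.5 298.4] F [ 0.5  0.1 -2.5] open 48.8
```

View pics/s6.png

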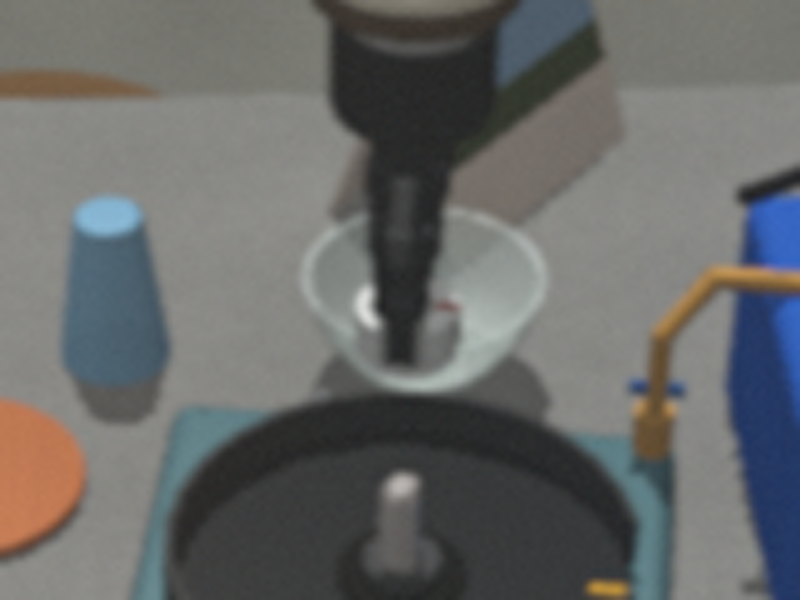

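```bash
python3 - <<'E'
import cv2
for n in('side0','s6full'):
    g=cv2.cvtColor(cv2.imread(f'pics/{n}.png'),6)
    for y in(197,200): print(n,g[y,328:347].tolist())
E
python3 -m creep '4 .08 .1 0 .4;7 .08 .1 0 .4;8 .08 .1 0 .4;8 .08 .1 0 .4;8 .08 .1 0 .4'|bash f.sh
python3 -m creep '.3 0 0 0 .4;.6 0 0 0 .4;.9 0 0 0 .4;.9 0 0 0 .4'|bash f.sh
```

```text
side0 [57, 55, 56, 57, 69, 85, 92, 94, 93, 92, 90, 88, 86, 81, 68, 56, 57, 56, 56]
side0 [59, 58, 56, 58, 71, 85, 92, 92, 90, 91, 90, 89, 85, 80, 67, 58, 55, 58, 57]
s6full [59, 59, 57, 60, 72, 88, 98, 98, 96, 93, 94, 89, 76, 64, 59, 57, 55, 58, 59]
s6full [59, 58, 58, 60, 72, 89, 96, 97, 96, 94, 92, 88, 76, 61, 54, 55, 59, 58, 57]
opening: 0.0487
[-0.02 -0.02  0.02] -1.29 [  0.9   0.9 220.7] F in tool [ 1.5 -0.2 -0.4] tool y angle in machine 90.1
opening: 0.0489
[-0.02 -0.01 -0.06] -1.29 [  0.3   1.  210. ] F in tool [ 2.8 -0.9 -0.3] tool y angle in machine 90.1
```

```bash
python3 -m creep '.2 -.04 0 0 .4;.5 -.04 0 0 .4;.8 -.04 0 0 .4;1 -.04 0 0 .4;1 -.04 0 0 .4'|bash f.sh
```

```text
opening: 0.049
[ 0.01 -0.01 -0.02] -1.29 [  0.3   0.6 200.1] F in tool [ 2.4  0.1 -0.4] tool y angle in machine 90.1
```

Bottom is 12 mm down the stub with no force; continue.

```bash
python3 -m creep '.4 0 0 0 .4;.8 0 0 0 .4;1.2 0 0 0 .4;1.6 0 0 0 .4;2 0 0 0 .4;2 0 0 0 .4'|bash f.sh
python3 -m creep '.3 0 0 0 .4;.6 0 0 0 .4;.9 0 0 0 .4;1.2 0 0 0 .4;1.2 0 0 0 .4'|bash f.sh
```

```text
opening: 0.0487
[ 0.02 -0.02  0.03] -1.29 [  0.3   0.6 180. ] F in tool [3.2 0.4 0.4] tool y angle in machine 90.1
opening: 0.049
[ 0.01  0.05 -0.03] -1.29 [  0.3   0.6 168.1] F in tool [ 3.  -0.2 -0.5] tool y angle in machine 90.1
```

```bash
python3 -m creep '.2 0 0 0 .4;.4 0 0 0 .4;.45 0 0 0 .4;.45 0 0 0 .4' 60|bash f.sh
python3 -m creep '.1 0 0 0 .4;.15 0 0 0 .4;.15 0 0 0 .4;.15 0 0 0 .4'|bash f.sh
```

```text
opening: 0.048
[-0.03  0.22 -0.01] -1.29 [  0.4   0.6 164. ] F in tool [ 0.3 -1.7 -1.7] tool y angle in machine 90.1
opening: 0.0477
[-0.27  1.25  0.02] -1.29 [  0.5   0.6 163.9] F in tool [-17.1  -3.6  -7.8] tool y angle in machine 90.1
```

```bash
python3 -m creep '.05 -.02 -.05 0 .4;.1 -.02 -.05 0 .4;.1 -.02 -.05 0 .4;.1 -.02 -.05 0 .4;.1 -.02 -.05 0 .4'|bash f.sh
python3 - <<'E'
from h import *
s=env.state();print(s['t'])
a=env.read_camera('side')[150:270,257:417,::-1]; b=env.read_camera('top')[170:290,230:390,::-1]
cv2.imwrite('pics/s7.png',np.vstack([np.hstack([cv2.resize(a,(400,300)),cv2.resize(b,(400,300))]),cv2.resize(a[20:80,40:120],(400,300),interpolation=2).repeat(2,1)[:, :800]]))
E
```

```text
opening: 0.048
[-0.22  1.26 -0.01] -1.29 [  0.5   0.6 163.8] F in tool [-24.1  -3.1  -7.2] tool y angle in machine 90.1
28.125
```

View pics/s7.png

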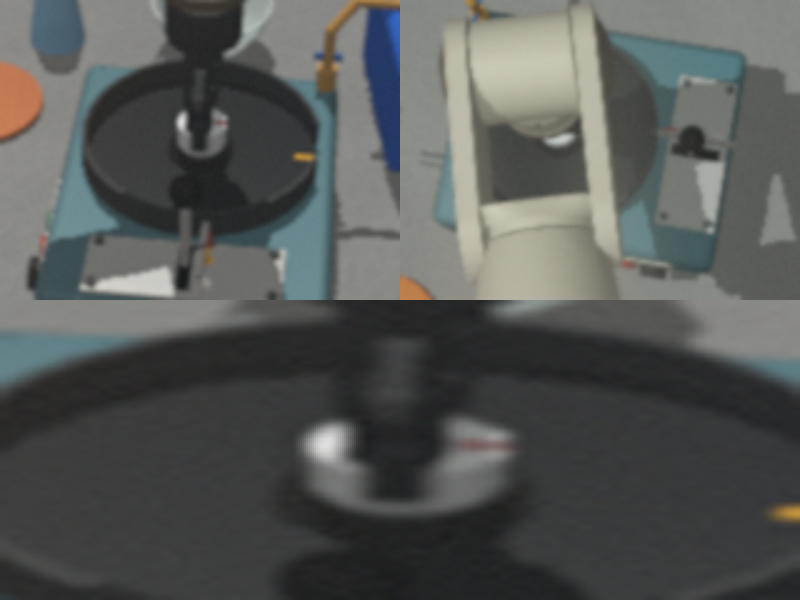

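```bash
python3 -c "
from bench import env
print(env.sign_off(), env.state()['contact_force'])"
```

```text
the job is handed in; nothing more can be done
the job is handed in; nothing more can be done
```

The job is handed in, with no verdict returned. The collar is down on the shoulder with its set-screw over the flat, and the arm is still gripping it and pressing down. It took about 28 s of the 72 s allowed.

**What I did**
- **Lever:** I pushed it from the outer notch to the middle one. Later pictures show it upright, and the gripper felt no force there afterwards.
- **Spindle:** I felt for the flat by gripping at several angles. The opening read about 23 mm on the round and 19 mm on the flat. The flat was about 42° from the slot, so I turned it to face the slot, to within about 2°. The side view confirms the flat-side edge of the stub moved in by about 4 mm.
- **Collar:** I centred the silver collar by squeezing it in two directions, then picked it up with the screw square to the jaws. It went down the stub with no resistance until it met the shoulder.

**Last checks**
- **Height:** it stopped with the tool at 163.8 mm, against the 164 mm I had worked out for the shoulder.
- **Push and grip:** it is pressing down with about 24 N, at a grip force of 60 N. The force reading after hand-in was not available.
- **Screw direction:** the red line points at the slot, in line to about 0.03 rad. Earlier camera estimates of the collar's screw direction spread by about 0.1 rad, so squareness rests on their average plus that check.
- **One loose end:** a sideways force of about 7 N stayed on the tool while pressing, and a 0.5 mm shift did not remove it.
- **Other items:** I touched nothing else on the bench, but I did not check each one in a final picture.

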